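# Prop the pastel box lid on its stay

## Robot

A 6-joint arm with a two-finger parallel gripper is mounted at the origin on the work surface. World frame = base frame: x ahead of the robot, y to its left, z up, the work surface at z = 0. Lengths are in m, angles in rad, forces in N, time in s.
With the tool pointing down it reaches from about 0.225 to 0.875 m from the base axis. Payload 3.4 kg.
Tool frame: the origin (TCP) lies at the very end of the fingers, on their centre line; the grasp point (between the pads) lies 19 mm behind it (grip_depth is the distance from the TCP to the grasp point, in m); x points along the fingers, z is the direction in which the jaws open and shut, and the axes are right-handed (so a half turn about x gives the same grasp; the last joint's range is limited). The gripper opens to 85 mm and grips with 20 to 120 N. Pads are 22 mm wide; open, the fingers measure 114 mm over their backs; the gripper's body (76 mm by 85 mm) begins 54 mm behind the grasp point. The pads swing forward as they close: fully open they stand 13 mm farther back than shut.
Start: joints at [1.059, 0.276, 1.505, -0, 1.361, -0.121], TCP at [0.219, 0.532, 0.231] pointing down, gripper open.
Joint ranges: [-2.89, 2.89], [-0.75, 2.08], [0.22, 2.7], [-1.18, 4.32], [0.11, 2.71], [-2.7, 2.7]. Speed limits (rad/s): [2.57, 2.57, 3.14, 3.14, 3.14, 3.14].

## Interface

Orientations are given as a unit quaternion [w, x, y, z].
In Python, from rig import get_state, get_image, sign_off, grip_depth gives the robot as it stands. The module is installed in compiled form; this text tells all that it offers.
- The arm moves only by the tool arm_command, never from a script. Its argument "series" is a list of rows, each an object with "dp": the shift along the tool's x, y, z scaled (see below), a list of three; "angular": the turn, a rotation vector about the tool's x, y, z scaled (see below), a list of three; "gripper": the finger opening in mm, from 0 to 85.4. A call has exactly 8 rows; each row shifts and turns the pose as measured when the row begins, along the tool's axes as they then stand; what a row does not reach is not made up. The controller multiplies each number of a shift by 0.12 m and each number of a turn by 90 degrees. A row lasts 1/8 s, in which the tool goes at most 62.5 mm and 10.7 degrees, less where a joint would pass 70% of its speed; a pose out of reach is approached as far as the arm can. A call with a number of a shift or a turn outside -1 to 1 is refused whole. A call with a gripper value outside its range is refused whole. The fingers move at their own pace and stop on an object; "grip_force" is the grip in N (left out, the last holds). Time passes only in rows, so rows that do not move let the fingers close, or fill a call up. It gives the time, the measured TCP pose, the force and the opening at its end, in the units of the state.
- get_state(): the state, without advancing time (a new reading comes with each control period).
- get_image(name): name is "side" or "top" or "wrist"; returns a dict with "image" (384x512x3 uint8, blue, green, red), "depth" (384x512 float32, m along the optical axis (not along the pixel's ray), 0 where there is no reading), "mtx" (3x3 intrinsics, pixels), "view" (4x4, takes a point from world to camera coordinates); the wrist camera has in their place "mount" (4x4, takes a point from camera to tool coordinates, whose origin is the TCP and whose axes are the tool frame's). Camera axes: x right, y up, looking along -z (the intrinsics and any distortion apply to the point x, -y, -z); pixel columns grow to the right and rows downward; lengths in m; the calibration is good to about 2 mm. A picture is of the moment at which its call begins: read the wrist's pose just before it.
- sign_off(): hands the job in, once; it reports no verdict.
The state is a dict: "clock": time; "qpos": joint angles; "qd": joint speeds; "effort": joint torques, N m; "position": TCP position; "ee_rot": TCP orientation; "contact_force": force on the tool from outside, world axes, zero at the start; "moment": the same for the moment, N m; "width": finger opening in m.
Only numpy, scipy, OpenCV 4.12 (cv2) and the standard library are available. Lean on these libraries where they do the work, as an engineer would, in place of code of your own. Each camera call takes 0.05 s, during which the arm holds its last target. There are 200 camera calls.

## Task

The open pastel box has its lid thrown right back. Swing its brass stay with the wooden ball end up so that it stands upright out of the box, then bring the lid forward until it rests propped on the stay's ball, and let go. Leave the jar and the tin beside the box where they are.

Things in the scene. Friction and masses are not known exactly. Their poses are not given: they have to be found in the camera images.
- pastel_box: Fixed open box of red-brown wood, 240 mm deep (its x), 280 wide (its y), 65 high; origin at the centre of its underside. Lid hinged along its +x rim. Pastel rows front and back; between them a bare channel 110 mm wide along its y, centred on x = 0, floor 10 mm high, side walls 48 mm high, holds the stay. A closed box nearby, 58 mm high, with a similar ball as lid knob plays no part.
- stay (a joint): Stay angle, rad: brass bar 10 mm wide with a wooden ball end, ball centre 150 mm from the pivot, which lies at (0, -90, 49) mm in the box's frame, axis along box x. 0: level, pointing to box +y (starts there or up to 0.35 raised); grows as the ball swings up; 1.57 upright; stop at 1.69, fully up. Stiff pivot: it stays where left (about 0.6 N at the ball moves it).
- stay_ball (a point): Centre of the stay's pale wooden ball, 22 mm in diameter. It can be pinched from above, fingers closing along the box's x; it then turns about the pinch line as the stay swings.
- lid (a joint): Lid angle, rad: 0 shut, 1.57 upright, stop at 1.85 (thrown back, where it starts or sinks to). Board 240 mm from hinge to free edge, 280 wide, 10 thick, 0.5 kg; hinge at (120, 0, 65) mm in the box's frame, along box y. Damped, moves slowly, holds nowhere by itself: once pushed forward of upright it sinks on by its weight in 1 to 3 s, on to the raised stay (about 0.91) or else shut.
- lid_edge (a point): Middle of the lid's free edge (half-way through its thickness), 240 mm from the hinge. About 300 mm above the table while the lid stands open.
- jar_center (a point): Centre of a loose closed jar, 56 mm in diameter, 85 mm high, in front (-x side) of the box. Bystander: leave alone.
- tin_center (a point): Centre of a loose flat green tin, 62 x 92 x 25 mm, in front (-x side) of the box. Bystander: leave alone.

How it is judged:
By the outcome, as a careful person would: the job done as asked, in the order asked, and still so for the second after the job is handed in, with the robot touching nothing.
It also fails if it takes over 51 s, if anything falls off the work surface, if the arm or the gripper's body presses on something with over 40 N, if the wrist force passes 120 N, or if a joint passes its speed limit or range.

## Working session

There is one attempt and no reset: what is moved stays moved. The work goes in short steps, Python scripts to look and compute and a tool call to move; the robot and the scene stay as the last step left them, time stands still between calls to the robot, and variables do not carry over. Pictures are saved under pics/ and viewed, about 8 in all and at most 12, crops included, and the job is handed in when it is done.

Besides the shell and the picture viewer there is one more tool, called after ">>>" as name(argument=value, ...) on one line, values as JSON. arm_command: Moves the arm, as the interface text tells. Its arguments: {"type":"object","properties":{"series":{"type":"array","items":{"type":"object","properties":{"dp":{"type":"array","items":{"type":"number"}},"angular":{"type":"array","items":{"type":"number"}},"gripper":{"type":"number"}}}},"grip_force":{"type":"number"}},"required":["series"]}

```bash
mkdir -p pics; cat > h.py <<'E'
import numpy as np, cv2
from rig import *
from scipy.spatial.transform import Rotation as R
def cloud(d):
    "world points HxWx3 (nan where none) for a fixed camera"
    K=d['mtx'];z=d['depth'];v,u=np.mgrid[:z.shape[0],:z.shape[1]]
    p=np.stack([(u-K[0,2])/K[0,0]*z,-(v-K[1,2])/K[1,1]*z,-z,np.ones_like(z)],-1)
    w=p@np.linalg.inv(d['view']).T
    w=w[...,:3].copy(); w[z<=0]=np.nan
    return w
def save(n,d): cv2.imwrite('pics/'+n+'.png',d['image'])
def rot(s): q=s['ee_rot']; return R.from_quat([q[1],q[2],q[3],q[0]])
E
python3 - <<'E'
from h import *
s=get_state();print(s['clock'],s['position'],rot(s).as_matrix().round(2),s['width'],s['contact_force'],grip_depth)
a=get_image('top');b=get_image('side')
print(list(a.keys()))
np.save('top.npy',cloud(a));np.save('side.npy',cloud(b))
for d in(a,b):print(d['mtx'].round(1).tolist(),np.linalg.inv(d['view']).round(3).tolist())
im=np.vstack([a['image'],b['image']]);save('top1',a);save('side1',b)
E
```

```text
0.0 [0.21876207 0.5311781  0.2304472 ] [[-0.   -0.92  0.38]
 [-0.    0.38  0.92]
 [-1.    0.   -0.  ]] 0.08581718672237917 [-0.05117339 -0.10076604  0.53366385] 0.0187
['image', 'depth', 'mtx', 'view']
[[365.0, 0.0, 252.7], [0.0, 365.0, 193.4], [0.0, 0.0, 1.0]] [[-0.007, 0.995, -0.098, 0.525], [-1.0, -0.008, -0.01, -0.02], [-0.01, 0.098, 0.995, 0.711], [0.0, 0.0, 0.0, 1.0]]
[[354.1, 0.0, 261.3], [0.0, 354.1, 189.5], [0.0, 0.0, 1.0]] [[0.987, 0.137, -0.085, 0.552], [-0.16, 0.773, -0.614, -0.425], [-0.018, 0.619, 0.785, 0.592], [0.0, 0.0, 0.0, 1.0]]
```

View pics/top1.png

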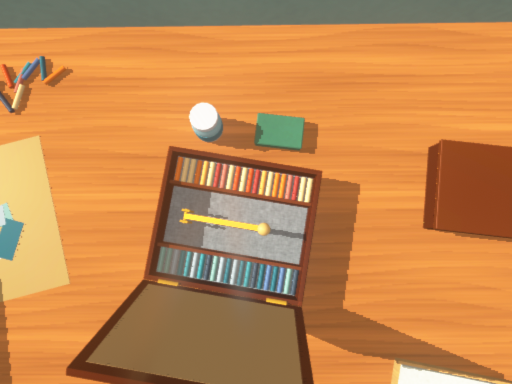

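View pics/side1.png

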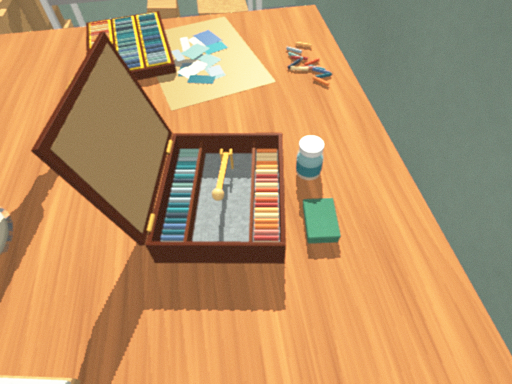

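```bash
python3 - <<'E'
from h import *
t=np.load('top.npy');s=np.load('side.npy')
f=lambda c,u,v,r=1:np.nanmedian(c[v-r:v+r+1,u-r:u+r+1].reshape(-1,3),0).round(3)
for n,u,v in[('ball',264,229),('piv',186,216),('c1',173,153),('c2',317,175),('c3',300,297),('c4',151,278),('jar',205,117),('tin',280,130),('lidA',80,370),('lidB',308,380),('hingeL',167,283),('hingeR',276,301),('lidmid',200,335)]:print('T',n,f(t,u,v))
for n,u,v in[('ball',218,193),('piv',226,155),('lidtopfar',105,43),('lidtopnear',40,150),('hfar',170,133),('hnear',150,240),('jar',311,145),('tin',320,215),('cA',280,138),('cB',281,246),('cC',155,246),('cD',175,138)]:print('S',n,f(s,u,v))
# rim points of box at z 58..70 from both
for c in(t,s):
  m=(abs(c[...,2]-.065)<.004)&(c[...,0]>.2)&(c[...,0]<.6)&(abs(c[...,1])<.25)
  p=c[m][:,:2].astype(np.float32);print(len(p),cv2.minAreaRect(p), p.min(0),p.max(0))
# lid plane from top
m=(s[...,2]>.1)&(s[...,2]<.28)&(s[...,0]>.0)&(s[...,0]<.35)&(abs(s[...,1])<.25)
p=s[m];q=p.mean(0);n=np.linalg.svd(p-q,full_matrices=0)[2][2];print(len(p),q,n)
m=(s[...,2]>.07)&(s[...,0]<.4)&(abs(s[...,1])<.3);print(s[m].min(0),s[m].max(0))
E
```

```text
T ball [ 0.526 -0.032  0.105]
T piv [0.55  0.107 0.055]
T c1 [0.664 0.131 0.058]
T c2 [ 0.621 -0.128  0.064]
T c3 [ 0.408 -0.094  0.065]
T c4 [0.442 0.165 0.065]
T jar [0.723 0.069 0.085]
T tin [ 0.715 -0.066  0.024]
T lidA [0.374 0.175 0.296]
T lidB [ 0.343 -0.081  0.247]
T hingeL [0.434 0.136 0.069]
T hingeR [ 0.403 -0.052  0.07 ]
T lidmid [0.382 0.059 0.197]
S ball [ 0.529 -0.037  0.103]
S piv [0.552 0.099 0.055]
S lidtopfar [0.378 0.17  0.284]
S lidtopnear [ 0.331 -0.083  0.292]
S hfar [0.439 0.169 0.071]
S hnear [ 0.403 -0.088  0.064]
S jar [0.724 0.066 0.084]
S tin [ 0.715 -0.062  0.023]
S cA [0.671 0.12  0.064]
S cB [ 0.623 -0.136  0.062]
S cC [ 0.411 -0.099  0.062]
S cD [0.448 0.162 0.064]
2088 ((0.5192826986312866, 0.024200275540351868), (0.28044500946998596, 0.21102052927017212), 80.14984893798828) [ 0.39224342 -0.13132066] [0.59973747 0.17938104]
1592 ((0.5154390335083008, 0.02386017143726349), (0.28158921003341675, 0.21877391636371613), 80.07392883300781) [ 0.383694   -0.13296448] [0.5999883  0.17573896]
1434 [ 0.34318181 -0.0637129   0.25793181] [-0.9459442   0.2087101  -0.24825321]
[ 0.32041211 -0.0966352   0.0701063 ] [0.39999651 0.19193127 0.29688881]
```

```bash
cat >> h.py <<'E'
YAW=np.deg2rad(-9.9)   # tool z heading wanted, = box -x
def plan(wps,s=None):
    "wps: (xyz of TCP, rows[, yaw]) tool down; prints rows dp/angular scaled"
    s=s or get_state(); p=np.array(s['position']); M=rot(s).as_matrix(); y=np.arctan2(M[1,2],M[0,2])
    for w in wps:
        q,n=np.array(w[0]),w[1]; yt=w[2] if len(w)>2 else y; dy=(yt-y)/n
        for i in range(n):
            A=np.array([[0,-np.sin(-y)*0-(-np.sin(y)),0]]) if 0 else None
            z=np.array([np.cos(y),np.sin(y),0]);x=np.array([0,0,-1.]);yy=np.cross(z,x)
            d=(q-p)/n
            print([round(float(d@a)/.12,3) for a in(x,yy,z)],round(-dy/(np.pi/2),3)); y+=dy
        p=q
E
sed -i '/A=np.array/d' h.py
python3 - <<'E'
from h import *
y0=np.deg2rad(67.6);ym=y0+(YAW-y0)/2
plan([((.56,.36,.27),8,ym),((.53,-.035,.20),8,YAW)])
E
```

```text
[-0.041, -0.397, -0.03] 0.054
[-0.041, -0.398, 0.004] 0.054
[-0.041, -0.396, 0.038] 0.054
[-0.041, -0.391, 0.071] 0.054
[-0.041, -0.384, 0.104] 0.054
[-0.041, -0.374, 0.136] 0.054
[-0.041, -0.361, 0.167] 0.054
[-0.041, -0.346, 0.197] 0.054
[0.073, -0.345, -0.226] 0.054
[0.073, -0.363, -0.196] 0.054
[0.073, -0.378, -0.165] 0.054
[0.073, -0.391, -0.132] 0.054
[0.073, -0.401, -0.099] 0.054
[0.073, -0.408, -0.064] 0.054
[0.073, -0.412, -0.03] 0.054
[0.073, -0.413, 0.005] 0.054
```

>>> arm_command(series=[{"dp": [-0.04, -0.4, -0.03], "angular": [0.054, 0, 0], "gripper": 60}, {"dp": [-0.04, -0.4, 0], "angular": [0.054, 0, 0], "gripper": 60}, {"dp": [-0.04, -0.4, 0.04], "angular": [0.054, 0, 0], "gripper": 60}, {"dp": [-0.04, -0.39, 0.07], "angular": [0.054, 0, 0], "gripper": 60}, {"dp": [-0.04, -0.38, 0.1], "angular": [0.054, 0, 0], "gripper": 60}, {"dp": [-0.04, -0.37, 0.14], "angular": [0.054, 0, 0], "gripper": 60}, {"dp": [-0.04, -0.36, 0.17], "angular": [0.054, 0, 0], "gripper": 60}, {"dp": [-0.04, -0.35, 0.2], "angular": [0.054, 0, 0], "gripper": 60}])

```text
clock: 1.1
position: [0.5649, 0.3532, 0.2644]
ee_rot: [0.683, -0.171, 0.69, 0.169]
contact_force: [-0.0, 0.4, 0.1]
width: 0.0599
```

```bash
python3 - <<'E'
from h import *
plan([((.53,-.035,.20),8,YAW)])
E
```

```text
[0.067, -0.34, -0.221] 0.052
[0.067, -0.358, -0.192] 0.052
[0.067, -0.372, -0.162] 0.052
[0.067, -0.384, -0.131] 0.052
[0.067, -0.394, -0.099] 0.052
[0.067, -0.401, -0.066] 0.052
[0.067, -0.405, -0.033] 0.052
[0.067, -0.406, 0.0] 0.052
```

>>> arm_command(series=[{"dp": [0.065, -0.34, -0.22], "angular": [0.052, 0, 0], "gripper": 60}, {"dp": [0.065, -0.36, -0.19], "angular": [0.052, 0, 0], "gripper": 60}, {"dp": [0.065, -0.37, -0.16], "angular": [0.052, 0, 0], "gripper": 60}, {"dp": [0.065, -0.38, -0.13], "angular": [0.052, 0, 0], "gripper": 60}, {"dp": [0.065, -0.39, -0.1], "angular": [0.052, 0, 0], "gripper": 60}, {"dp": [0.065, -0.4, -0.065], "angular": [0.052, 0, 0], "gripper": 60}, {"dp": [0.065, -0.4, -0.03], "angular": [0.052, 0, 0], "gripper": 60}, {"dp": [0.065, -0.4, 0], "angular": [0.052, 0, 0], "gripper": 60}])

```text
clock: 2.1
position: [0.529, -0.0438, 0.1975]
ee_rot: [0.7, 0.064, 0.708, -0.069]
contact_force: [1.4, -0.6, -0.4]
width: 0.0601
```

```bash
python3 - <<'E'
from h import *
s=get_state();a=get_image('wrist');b=get_image('side')
print(s['position'],rot(s).as_matrix().round(3).tolist())
cv2.imwrite('pics/ws1.png',cv2.resize(np.vstack([a['image'],b['image']]),(400,600)))
K=a['mtx'];z=a['depth'];v,u=np.mgrid[:384,:512]
p=np.stack([(u-K[0,2])/K[0,0]*z,-(v-K[1,2])/K[1,1]*z,-z,np.ones_like(z)],-1)@a['mount'].T
w=p[...,:3]@rot(s).as_matrix().T+s['position']
np.save('wrist.npy',w);cv2.imwrite('pics/w1.png',a['image'])
d=w-np.array([.5275,-.038,.094]);m=(np.linalg.norm(d,axis=-1)<.03)&(z>0)&(w[...,2]>.09)
q=w[m];print(len(q),q.mean(0),q.max(0),q.min(0))
# sphere fit
A=np.c_[2*q,np.ones(len(q))];c=np.linalg.lstsq(A,(q**2).sum(1),rcond=None)[0];print(c[:3],np.sqrt(c[3]+c[:3]@c[:3]))
E
```

```text
[ 0.52900323 -0.04379436  0.1974871 ] [[-0.012, 0.188, 0.982], [-0.006, 0.982, -0.188], [-1.0, -0.008, -0.011]]
600 [ 0.52944175 -0.02490208  0.1005781 ] [ 0.53920364 -0.00815454  0.10750736] [ 0.51814778 -0.04002023  0.09052281]
[ 0.52868967 -0.02723401  0.09202611] 0.01356226892579281
```

View pics/ws1.png

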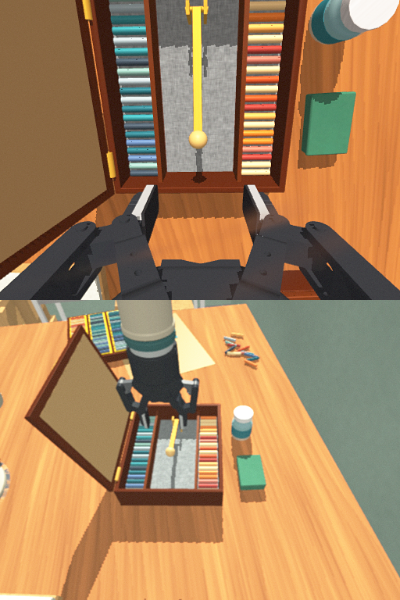

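```bash
python3 - <<'E'
from h import *
for n,im,(u0,v0),r in(('wrist','pics/w1.png',(253,177),22),('top','pics/top1.png',(264,229),9),('side','pics/side1.png',(218,193),9)):
    w=np.load(n+'.npy');g=cv2.imread(im)
    v,u=np.mgrid[:384,:512]
    m=((u-u0)**2+(v-v0)**2<r*r)&(w[...,2]>.083)&(w[...,2]<.12)
    q=w[m]
    k=q[:,2].max();top=q[q[:,2]>k-.002]
    from scipy.optimize import least_squares
    f=least_squares(lambda c:np.linalg.norm(q-c,axis=1)-.011,q.mean(0)-[0,0,.008],loss='soft_l1',f_scale=.001)
    print(n,len(q),f.x.round(4),'rms',np.sqrt(np.mean(f.fun**2)).round(4),'top',top.mean(0).round(4),q.min(0).round(3),q.max(0).round(3))
E
```

```text
wrist 578 [ 0.5285 -0.029   0.0951] rms 0.0023 top [ 0.5284 -0.0297  0.1062] [ 0.518 -0.04   0.093] [ 0.539 -0.01   0.108]
top 143 [ 0.5261 -0.0307  0.0944] rms 0.0007 top [ 0.5255 -0.0309  0.1052] [ 0.516 -0.041  0.093] [ 0.536 -0.019  0.106]
side 144 [ 0.5278 -0.0308  0.0931] rms 0.004 top [ 0.5275 -0.0323  0.1038] [ 0.517 -0.044  0.083] [ 0.537 -0.007  0.105]
```

>>> arm_command(series=[{"dp": [0.12, 0.02, -0.004], "angular": [-0.01, 0, 0], "gripper": 60}, {"dp": [0.15, 0.02, -0.004], "angular": [0, 0, 0], "gripper": 60}, {"dp": [0.15, 0.02, -0.004], "angular": [0, 0, 0], "gripper": 60}, {"dp": [0.15, 0.02, -0.004], "angular": [0, 0, 0], "gripper": 60}, {"dp": [0.15, 0.02, -0.004], "angular": [0, 0, 0], "gripper": 60}, {"dp": [0.15, 0.01, -0.004], "angular": [0, 0, 0], "gripper": 60}, {"dp": [0.12, 0, -0.004], "angular": [0, 0, 0], "gripper": 60}, {"dp": [0, 0, 0], "angular": [0, 0, 0], "gripper": 60}])

```text
clock: 3.2
position: [0.5222, -0.0215, 0.0678]
ee_rot: [0.697, 0.054, 0.713, -0.057]
contact_force: [0.4, -0.4, 0.4]
width: 0.0597
```

```bash
python3 - <<'E'
from h import *
s=get_state();M=rot(s).as_matrix()
print(M.round(3).tolist(), 'tool-frame error/.12:',(M.T@(np.array([.5275,-.0305,.077])-s['position'])/.12).round(3))
E
```

```text
[[-0.022, 0.157, 0.987], [-0.002, 0.988, -0.157], [-1.0, -0.006, -0.021]] tool-frame error/.12: [-0.077 -0.068  0.053]
```

>>> arm_command(series=[{"dp": [-0.075, -0.068, 0.053], "angular": [0, -0.013, 0], "gripper": 60}, {"dp": [0, 0, 0], "angular": [0, 0, 0], "gripper": 50}, {"dp": [0, 0, 0], "angular": [0, 0, 0], "gripper": 10}, {"dp": [0, 0, 0], "angular": [0, 0, 0], "gripper": 10}, {"dp": [0, 0, 0], "angular": [0, 0, 0], "gripper": 10}, {"dp": [0, 0, 0], "angular": [0, 0, 0], "gripper": 10}, {"dp": [0, 0, 0], "angular": [0, 0, 0], "gripper": 10}, {"dp": [0, 0, 0], "angular": [0, 0, 0], "gripper": 10}], grip_force=25)

```text
clock: 4.2
position: [0.5275, -0.03, 0.0786]
ee_rot: [0.705, 0.053, 0.705, -0.057]
contact_force: [-0.9, -0.9, 0.8]
width: 0.0201
```

```bash
cat > arc.py <<'E'
from h import *
import sys
a1,n=float(sys.argv[1]),int(sys.argv[2])
s=get_state();M=rot(s).as_matrix();g=np.array(s['position'])+M[:,0]*-.0187
piv=np.array([.552,.1105,.049]);by=np.array([-.172,-.985,0]);ez=np.array([0,0,1.])
d=g-piv;a=np.arctan2(d[2],d@by);print('grasp',g.round(4),'ang',a,'r',np.hypot(d[2],d@by),'off-x',d@np.array([-.985,.172,0]),M[:,0].round(3))
P=lambda t:piv+.15*(np.cos(t)*by+np.sin(t)*ez)
t=np.linspace(a,a1,n+1);p=g
for k in t[1:]:
    print((M.T@(P(k)-p)/.12).round(3));p=P(k)
print(get_state()['width'],s['contact_force'])
E
python3 arc.py 1.62 14
```

```text
grasp [ 0.5275 -0.0299  0.0973] ang 0.32688032827342656 r 0.1504907502653175 off-x 2.3928672731744113e-05 [-0.    -0.006 -1.   ]
[-0.106  0.046  0.001]
[-0.103  0.051  0.001]
[-0.098  0.061  0.001]
[-0.092  0.069  0.001]
[-0.085  0.078  0.001]
[-0.078  0.085  0.002]
[-0.07   0.092  0.002]
[-0.061  0.098  0.002]
[-0.052  0.103  0.002]
[-0.042  0.107  0.002]
[-0.032  0.111  0.002]
[-0.022  0.113  0.002]
[-0.011  0.115  0.002]
[-0.     0.115  0.002]
0.020096677147625766 [-0.86383887 -0.90693879  0.80180286]
```

>>> arm_command(series=[{"dp": [-0.106, 0.046, 0], "angular": [0, 0, 0], "gripper": 10}, {"dp": [-0.103, 0.052, 0], "angular": [0, 0, 0], "gripper": 10}, {"dp": [-0.098, 0.061, 0], "angular": [0, 0, 0], "gripper": 10}, {"dp": [-0.092, 0.07, 0], "angular": [0, 0, 0], "gripper": 10}, {"dp": [-0.085, 0.078, 0], "angular": [0, 0, 0], "gripper": 10}, {"dp": [-0.078, 0.085, 0.002], "angular": [0, 0, 0], "gripper": 10}, {"dp": [-0.07, 0.092, 0.002], "angular": [0, 0, 0], "gripper": 10}, {"dp": [-0.06, 0.098, 0.002], "angular": [0, 0, 0], "gripper": 10}])

```text
clock: 5.2
position: [0.5404, 0.0448, 0.1669]
ee_rot: [0.706, 0.054, 0.704, -0.057]
contact_force: [1.5, 1.5, -5.4]
width: 0.0197
```

```bash
python3 arc.py 1.63 6
```

```text
grasp [0.5404 0.0449 0.1856] ang 1.1168814897524664 r 0.1520174838616771 off-x 0.0001250431431822145 [ 0.002 -0.004 -1.   ]
[-0.028  0.105  0.003]
[-0.035  0.101  0.002]
[-0.026  0.104  0.002]
[-0.017  0.105  0.002]
[-0.008  0.107  0.002]
[0.001 0.107 0.002]
0.01968721049654682 [ 1.4659274   1.50187202 -5.41540539]
```

>>> arm_command(series=[{"dp": [-0.03, 0.105, 0.002], "angular": [0, 0, 0], "gripper": 10}, {"dp": [-0.035, 0.102, 0.002], "angular": [0, 0, 0], "gripper": 10}, {"dp": [-0.026, 0.104, 0.002], "angular": [0, 0, 0], "gripper": 10}, {"dp": [-0.017, 0.105, 0.002], "angular": [0, 0, 0], "gripper": 10}, {"dp": [-0.008, 0.107, 0.002], "angular": [0, 0, 0], "gripper": 10}, {"dp": [0, 0.1, 0.002], "angular": [0, 0, 0], "gripper": 10}, {"dp": [0, 0, 0], "angular": [0, 0, 0], "gripper": 10}, {"dp": [0, 0, 0], "angular": [0, 0, 0], "gripper": 10}])

```text
clock: 6.2
position: [0.5547, 0.125, 0.1819]
ee_rot: [0.706, 0.053, 0.704, -0.056]
contact_force: [-0.8, -0.9, -0.4]
width: 0.0098
```

```bash
python3 arc.py 1.63 1; python3 - <<'E'
from h import *
a=get_image('side');cv2.imwrite('pics/s2.png',a['image'][60:330,60:400])
E
```

```text
grasp [0.5546 0.1251 0.2006] ang 1.6680260107446345 r 0.15236843490253585 off-x -6.86089881173961e-05 [ 0.002 -0.004 -1.   ]
[ 0.016 -0.049 -0.002]
0.00978252593615264 [-0.80131437 -0.91540441 -0.36544123]
```

View pics/s2.png

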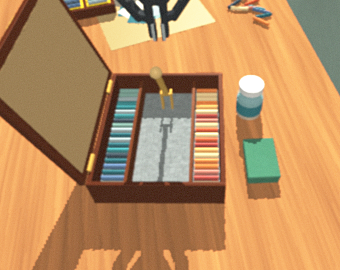

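```bash
cat > ball.py <<'E'
from h import *
from scipy.optimize import least_squares
import sys
piv=np.array([.552,.1105,.049]);by=np.array([-.172,-.985,0])
a=get_image('side');w=cloud(a)
d=w-piv;al=d@by;of=d@np.array([-.985,.172,0])
m=(abs(of)<.02)&(np.hypot(al,d[...,2])<.166)&(np.hypot(al,d[...,2])>.138)&(d[...,2]>.02)
v,u=np.nonzero(m);q=w[m];print(len(q),u.mean(),v.mean())
f=least_squares(lambda c:np.linalg.norm(q-c,axis=1)-.011,q.mean(0)-[0,-.005,.005],loss='soft_l1',f_scale=.001)
c=f.x;e=c-piv;print('ball',c.round(4),np.abs(f.fun).mean(),'ang',np.arctan2(e[2],e@by),'r',np.linalg.norm(e))
E
python3 ball.py
```

```text
358 217.55307262569832 106.30446927374301
ball [0.5523 0.105  0.1984] 0.029113992850741174 ang 1.5346399292994293 r 0.1495440699918642
```

```bash
sed -i 's/^v,u=np.nonzero(m)/U=np.mgrid[:384,:512];\nif len(sys.argv)>2: m\&=(U[1]-int(sys.argv[1]))**2+(U[0]-int(sys.argv[2]))**2<81\nv,u=np.nonzero(m)/' ball.py; sed -i 's/>.138)&(d\[...,2\]>.02)/>.12)\&(d[...,2]>.02)/' ball.py; python3 ball.py 216 133
python3 - <<'E'
from h import *
w=np.load('side.npy');a=get_image('side');w=cloud(a)
for v in range(124,170,4):print(v,w[v,213:225:3].round(3).tolist())
E
```

```text
139 215.71942446043167 132.50359712230215
ball [0.5396 0.0359 0.1781] 0.0015803823182271729 ang 1.0410325120874224 r 0.1496206031844963
124 [[nan, nan, nan], [0.538, 0.267, -0.002], [0.545, 0.261, 0.001], [0.553, 0.264, -0.002]]
128 [[0.536, 0.036, 0.188], [0.541, 0.035, 0.188], [0.546, 0.036, 0.187], [0.551, 0.246, 0.0]]
132 [[0.535, 0.029, 0.185], [0.54, 0.027, 0.186], [0.545, 0.029, 0.184], [0.55, 0.235, -0.002]]
136 [[0.534, 0.027, 0.179], [0.539, 0.026, 0.179], [0.544, 0.025, 0.179], [0.549, 0.152, 0.061]]
140 [[0.528, 0.155, 0.049], [0.538, 0.051, 0.146], [0.543, 0.047, 0.149], [0.548, 0.056, 0.139]]
144 [[0.526, 0.155, 0.037], [0.533, 0.154, 0.037], [0.542, 0.062, 0.125], [0.547, 0.06, 0.126]]
148 [[0.525, 0.155, 0.025], [0.532, 0.154, 0.025], [0.538, 0.153, 0.025], [0.546, 0.076, 0.1]]
152 [[0.523, 0.155, 0.013], [0.53, 0.155, 0.012], [0.537, 0.154, 0.012], [0.544, 0.111, 0.053]]
156 [[0.522, 0.146, 0.009], [0.529, 0.146, 0.008], [0.536, 0.143, 0.01], [0.543, 0.103, 0.049]]
160 [[0.521, 0.135, 0.007], [0.528, 0.132, 0.009], [0.535, 0.133, 0.007], [0.542, 0.103, 0.037]]
164 [[0.52, 0.121, 0.009], [0.527, 0.121, 0.008], [0.534, 0.12, 0.008], [0.54, 0.105, 0.022]]
168 [[0.519, 0.11, 0.009], [0.526, 0.108, 0.009], [0.532, 0.108, 0.008], [0.539, 0.107, 0.008]]
```

>>> arm_command(series=[{"dp": [-0.25, 0, 0], "angular": [0, 0, 0], "gripper": 60}, {"dp": [-0.25, 0, 0], "angular": [0, 0, 0], "gripper": 60}, {"dp": [0, -0.2, 0], "angular": [0, 0, 0], "gripper": 60}, {"dp": [0, -0.2, 0], "angular": [0, 0, 0], "gripper": 60}, {"dp": [0, -0.2, 0], "angular": [0, 0, 0], "gripper": 60}, {"dp": [0, -0.15, 0], "angular": [0, 0, 0], "gripper": 60}, {"dp": [0.15, 0, 0], "angular": [0, 0, 0], "gripper": 60}, {"dp": [0, 0, 0], "angular": [0, 0, 0], "gripper": 60}])

```text
clock: 7.4
position: [0.54, 0.0304, 0.2265]
ee_rot: [0.706, 0.054, 0.704, -0.058]
contact_force: [1.0, -1.0, -0.5]
width: 0.0598
```

```bash
python3 - <<'E'
from h import *
s=get_state();M=rot(s).as_matrix()
print(M.round(3).tolist(), 'tool-frame error/.12:',(M.T@(np.array([.5396,.0355,.156])-s['position'])/.12).round(3))
E
```

```text
[[0.004, 0.158, 0.987], [-0.005, 0.987, -0.158], [-1.0, -0.004, 0.004]] tool-frame error/.12: [ 0.587  0.044 -0.012]
```

>>> arm_command(series=[{"dp": [0.15, 0.02, -0.006], "angular": [0, 0, 0], "gripper": 60}, {"dp": [0.15, 0.02, -0.006], "angular": [0, 0, 0], "gripper": 60}, {"dp": [0.15, 0, 0], "angular": [0, 0, 0], "gripper": 60}, {"dp": [0.1, 0, 0], "angular": [0, 0, 0], "gripper": 60}, {"dp": [0, 0, 0], "angular": [0, 0, 0], "gripper": 60}, {"dp": [0, 0, 0], "angular": [0, 0, 0], "gripper": 60}, {"dp": [0, 0, 0], "angular": [0, 0, 0], "gripper": 60}, {"dp": [0, 0, 0], "angular": [0, 0, 0], "gripper": 60}])

```text
clock: 8.4
position: [0.5438, 0.0352, 0.1641]
ee_rot: [0.71, 0.054, 0.7, -0.057]
contact_force: [0.3, -0.4, -0.0]
width: 0.06
```

```bash
python3 - <<'E'
from h import *
s=get_state();M=rot(s).as_matrix()
print('tool-frame error/.12:',(M.T@(np.array([.5396,.0355,.156])-s['position'])/.12).round(3))
E
```

```text
tool-frame error/.12: [ 0.067 -0.003 -0.036]
```

>>> arm_command(series=[{"dp": [0.075, 0, -0.036], "angular": [0, 0, 0], "gripper": 60}, {"dp": [0, 0, 0], "angular": [0, 0, 0], "gripper": 60}, {"dp": [0, 0, 0], "angular": [0, 0, 0], "gripper": 10}, {"dp": [0, 0, 0], "angular": [0, 0, 0], "gripper": 10}, {"dp": [0, 0, 0], "angular": [0, 0, 0], "gripper": 10}, {"dp": [0, 0, 0], "angular": [0, 0, 0], "gripper": 10}, {"dp": [0, 0, 0], "angular": [0, 0, 0], "gripper": 10}, {"dp": [0, 0, 0], "angular": [0, 0, 0], "gripper": 10}], grip_force=40)

```text
clock: 9.4
position: [0.5395, 0.0358, 0.1548]
ee_rot: [0.71, 0.054, 0.7, -0.057]
contact_force: [-0.5, -0.4, -0.2]
width: 0.0195
```

```bash
python3 arc.py 1.63 6
```

```text
grasp [0.5392 0.0359 0.1735] ang 1.024223990327812 r 0.14569950807437634 off-x -0.0002301619397799051 [ 0.014 -0.005 -1.   ]
[-0.091  0.092  0.001]
[-0.049  0.116  0.002]
[-0.037  0.121  0.002]
[-0.025  0.124  0.002]
[-0.012  0.126  0.002]
[0.001 0.126 0.002]
0.019502086035737907 [-0.53145026 -0.37858564 -0.16455027]
```

>>> arm_command(series=[{"dp": [-0.068, 0.1, 0.002], "angular": [0, 0, 0], "gripper": 10}, {"dp": [-0.049, 0.112, 0.002], "angular": [0, 0, 0], "gripper": 10}, {"dp": [-0.037, 0.118, 0.002], "angular": [0, 0, 0], "gripper": 10}, {"dp": [-0.025, 0.12, 0.002], "angular": [0, 0, 0], "gripper": 10}, {"dp": [0, 0, 0], "angular": [0, 0, 0], "gripper": 10}, {"dp": [0, 0, 0], "angular": [0, 0, 0], "gripper": 10}, {"dp": [0, 0, 0], "angular": [0, 0, 0], "gripper": 10}, {"dp": [0, 0, 0], "angular": [0, 0, 0], "gripper": 10}])

```text
clock: 10.4
position: [0.5492, 0.0942, 0.1773]
ee_rot: [0.71, 0.055, 0.7, -0.056]
contact_force: [-0.2, 1.2, -0.1]
width: 0.0103
```

```bash
python3 arc.py 1.63 3
```

```text
grasp [0.5489 0.0943 0.196 ] ang 1.4589052269852554 r 0.14791322746013802 off-x 0.00022199078783919355 [ 0.014 -0.003 -1.   ]
[-0.023  0.069  0.003]
[-0.002  0.071  0.001]
[0.002 0.071 0.001]
0.010254823645788138 [-0.24623756  1.1836058  -0.12733806]
```

```bash
python3 - <<'E'
from h import *
a=get_image('side');b=get_image('wrist');x=cv2.resize(a['image'][60:200,140:300],(640,560))
cv2.imwrite('pics/s3.png',np.hstack([x[:,160:480],cv2.resize(b['image'],(480,360))]) if 0 else np.hstack([x[:360,100:420],cv2.resize(b['image'],(480,360))]))
w=cloud(a)
for v in range(96,140,4):print(v,w[v,210:226:4].round(3).tolist())
E
```

```text
96 [[0.539, 0.083, 0.218], [0.545, 0.1, 0.205], [0.552, 0.376, -0.0], [0.559, 0.078, 0.219]]
100 [[0.537, 0.085, 0.209], [0.544, 0.094, 0.201], [0.551, 0.36, -0.001], [0.558, 0.082, 0.209]]
104 [[0.536, 0.085, 0.2], [0.543, 0.087, 0.198], [0.549, 0.343, -0.001], [0.557, 0.081, 0.201]]
108 [[0.535, 0.086, 0.191], [0.542, 0.07, 0.203], [0.549, 0.068, 0.203], [0.556, 0.074, 0.197]]
112 [[0.526, 0.314, -0.001], [0.541, 0.065, 0.198], [0.548, 0.064, 0.198], [0.555, 0.067, 0.194]]
116 [[0.525, 0.298, -0.001], [0.54, 0.065, 0.189], [0.547, 0.063, 0.19], [0.555, 0.294, -0.002]]
120 [[0.524, 0.281, 0.001], [0.534, 0.282, -0.001], [0.546, 0.075, 0.172], [0.554, 0.279, -0.003]]
124 [[0.523, 0.269, -0.002], [0.533, 0.266, -0.001], [0.545, 0.079, 0.159], [0.552, 0.079, 0.157]]
128 [[0.522, 0.254, -0.002], [0.532, 0.251, -0.0], [0.544, 0.083, 0.146], [0.551, 0.08, 0.147]]
132 [[0.521, 0.238, -0.001], [0.53, 0.236, -0.0], [0.54, 0.236, -0.002], [0.55, 0.084, 0.134]]
136 [[0.523, 0.156, 0.061], [0.532, 0.154, 0.062], [0.54, 0.153, 0.061], [0.549, 0.087, 0.12]]
```

View pics/s3.png

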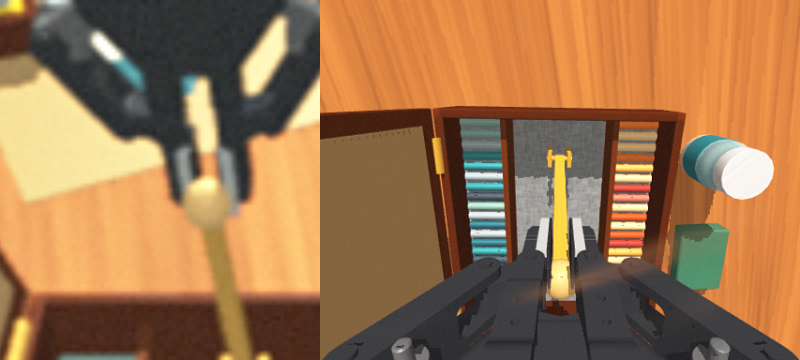

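>>> arm_command(series=[{"dp": [-0.22, 0.03, 0], "angular": [0, 0.005, 0], "gripper": 10}, {"dp": [-0.22, 0, 0], "angular": [0, 0.004, 0], "gripper": 0}, {"dp": [0, -0.2, 0], "angular": [0, 0, 0], "gripper": 0}, {"dp": [0, -0.2, 0], "angular": [0, 0, 0], "gripper": 0}, {"dp": [0, -0.2, 0], "angular": [0, 0, 0], "gripper": 0}, {"dp": [0.2, 0, 0], "angular": [0, 0, 0], "gripper": 0}, {"dp": [0.2, 0, 0], "angular": [0, 0, 0], "gripper": 0}, {"dp": [0, 0, 0], "angular": [0, 0, 0], "gripper": 0}])

```text
clock: 11.5
position: [0.5375, 0.0211, 0.1838]
ee_rot: [0.705, 0.055, 0.704, -0.058]
contact_force: [-1.3, -0.1, -0.2]
width: -0.0003
```

```bash
python3 - <<'E'
from h import *
s=get_state();M=rot(s).as_matrix()
print(M.round(3).tolist(),'err/.12:',(M.T@(np.array([.5498,.0977,.178])-s['position'])/.12).round(3))
E
```

```text
[[0.001, 0.159, 0.987], [-0.004, 0.987, -0.159], [-1.0, -0.004, 0.002]] err/.12: [ 0.046  0.647 -0.001]
```

>>> arm_command(series=[{"dp": [0.045, 0.11, 0], "angular": [0, 0, 0], "gripper": 0}, {"dp": [0, 0.11, 0], "angular": [0, 0, 0], "gripper": 0}, {"dp": [0, 0.11, 0], "angular": [0, 0, 0], "gripper": 0}, {"dp": [0, 0.11, 0], "angular": [0, 0, 0], "gripper": 0}, {"dp": [0, 0.11, 0], "angular": [0, 0, 0], "gripper": 0}, {"dp": [0, 0.06, 0], "angular": [0, 0, 0], "gripper": 0}, {"dp": [0, 0, 0], "angular": [0, 0, 0], "gripper": 0}, {"dp": [0, 0, 0], "angular": [0, 0, 0], "gripper": 0}])

```text
clock: 12.5
position: [0.552, 0.0996, 0.181]
ee_rot: [0.707, 0.054, 0.702, -0.057]
contact_force: [-0.4, 1.0, 0.5]
width: -0.0
```

```bash
python3 - <<'E'
from h import *
s=get_state();M=rot(s).as_matrix()
print('err/.12:',(M.T@(np.array([.5498,.0977,.178])-s['position'])/.12).round(3))
a=get_image('top');w=cloud(a);piv=np.array([.552,.1105,.049]);d=w-piv;print(s['contact_force'])
a=get_image('side');w=cloud(a)
for v in range(84,128,4):print(v,w[v,214:226:4].round(3).tolist())
E
```

```text
err/.12: [ 0.025 -0.018 -0.016]
[-0.4032682   0.99795761  0.49727978]
84 [[0.548, 0.102, 0.228], [0.555, 0.087, 0.238], [0.561, 0.084, 0.239]]
88 [[0.547, 0.086, 0.231], [0.554, 0.086, 0.23], [0.561, 0.085, 0.23]]
92 [[0.546, 0.087, 0.222], [0.553, 0.086, 0.223], [0.56, 0.086, 0.222]]
96 [[0.545, 0.09, 0.213], [0.552, 0.086, 0.214], [0.559, 0.091, 0.21]]
100 [[0.544, 0.087, 0.206], [0.551, 0.087, 0.205], [0.558, 0.091, 0.202]]
104 [[0.543, 0.093, 0.193], [0.55, 0.088, 0.196], [0.557, 0.089, 0.194]]
108 [[0.538, 0.328, -0.001], [0.549, 0.089, 0.187], [0.556, 0.086, 0.188]]
112 [[0.536, 0.311, 0.0], [0.547, 0.313, -0.003], [0.555, 0.112, 0.158]]
116 [[0.535, 0.299, -0.003], [0.545, 0.295, -0.002], [0.554, 0.115, 0.146]]
120 [[0.534, 0.281, -0.001], [0.544, 0.28, -0.002], [0.553, 0.111, 0.14]]
124 [[0.533, 0.266, -0.001], [0.543, 0.265, -0.002], [0.552, 0.113, 0.128]]
```

>>> arm_command(series=[{"dp": [0, -0.15, 0], "angular": [0, 0, 0], "gripper": 20}, {"dp": [-0.42, 0, 0], "angular": [0, 0, 0], "gripper": 85}, {"dp": [-0.42, 0, 0], "angular": [0, 0, 0], "gripper": 85}, {"dp": [-0.42, 0, 0], "angular": [0, 0, 0], "gripper": 85}, {"dp": [-0.42, 0, 0], "angular": [0, 0, 0], "gripper": 85}, {"dp": [0, 0, -0.4], "angular": [0, 0, 0], "gripper": 85}, {"dp": [0, 0, -0.4], "angular": [0, 0, 0], "gripper": 85}, {"dp": [0, 0, -0.2], "angular": [0, 0, 0], "gripper": 85}])

```text
clock: 13.6
position: [0.4267, 0.0908, 0.3875]
ee_rot: [0.706, 0.056, 0.703, -0.063]
contact_force: [0.6, 1.5, 0.3]
width: 0.0853
```

```bash
python3 ball.py; python3 ball.py 222 102;  python3 - <<'E'
from h import *
s=get_state();M=rot(s).as_matrix();print(s['clock'],s['position'],M.round(3).tolist())
print('err/.12:',(M.T@(np.array([.353,.048,.34])-s['position'])/.12).round(3))
a=get_image('side');b=get_image('top');x=cv2.resize(np.hstack([a['image'],b['image']]),(800,300));cv2.imwrite('pics/s4.png',x)
E
```

```text
170 219.0529411764706 94.81176470588235
ball [0.5543 0.1199 0.1955] 0.0029979368674167553 ang 1.6369979397085086 r 0.1467875716648629
80 219.9 99.625
ball [0.5544 0.1075 0.1849] 0.002525094513264368 ang 1.5517887500282825 r 0.13591809188976278
13.7 [0.4262762  0.09095869 0.38770875] [[0.004, 0.167, 0.986], [-0.01, 0.986, -0.167], [-1.0, -0.009, 0.006]]
err/.12: [ 0.399 -0.452 -0.544]
```

View pics/s4.png

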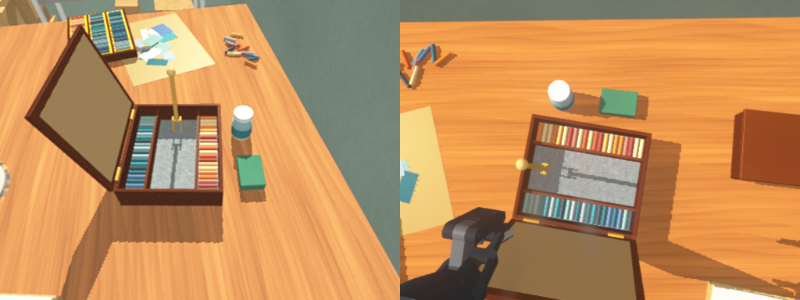

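>>> arm_command(series=[{"dp": [0, -0.15, -0.18], "angular": [0, 0, 0], "gripper": 85}, {"dp": [0, -0.15, -0.18], "angular": [0, 0, 0], "gripper": 85}, {"dp": [0, -0.15, -0.17], "angular": [0, 0, 0], "gripper": 85}, {"dp": [0, 0, 0], "angular": [0, 0, 0], "gripper": 85}, {"dp": [0.15, 0, 0], "angular": [0, 0, 0], "gripper": 85}, {"dp": [0.15, 0, 0], "angular": [0, 0, 0], "gripper": 85}, {"dp": [0, 0, 0], "angular": [0, 0, 0], "gripper": 85}, {"dp": [0, 0, 0], "angular": [0, 0, 0], "gripper": 85}])

```text
clock: 14.8
position: [0.3675, 0.0437, 0.3483]
ee_rot: [0.707, 0.058, 0.702, -0.065]
contact_force: [0.1, -0.1, 0.0]
width: 0.0848
```

```bash
python3 - <<'E'
from h import *
s=get_state();M=rot(s).as_matrix();print(s['clock'],s['position'],M.round(3).tolist(),s['qpos'].round(2) if hasattr(s['qpos'],'round') else s['qpos'])
print('err/.12:',(M.T@(np.array([.353,.054,.255])-s['position'])/.12).round(3))
b=get_image('wrist');a=get_image('side');x=cv2.resize(np.hstack([a['image'],b['image']]),(800,300));cv2.imwrite('pics/s5.png',x)
w=cloud(a);m=(w[...,2]>.285)&(w[...,2]<.32)&(w[...,0]<.39)&(w[...,1]<.2);q=w[m];print(len(q),[q[abs(q[:,1]-y)<.015].mean(0).round(3).tolist() for y in(-.08,0,.05,.1,.17)])
E
```

```text
14.8 [0.36754224 0.04365466 0.34825734] [[0.006, 0.173, 0.985], [-0.011, 0.985, -0.173], [-1.0, -0.01, 0.008]] [-0.06 -0.1   1.64 -0.01  1.59  0.11]
err/.12: [ 0.775  0.072 -0.14 ]
1530 [[0.33, -0.077, 0.291], [0.344, -0.0, 0.292], [0.352, 0.05, 0.291], [0.361, 0.101, 0.292], [0.375, 0.168, 0.289]]
```

View pics/s5.png

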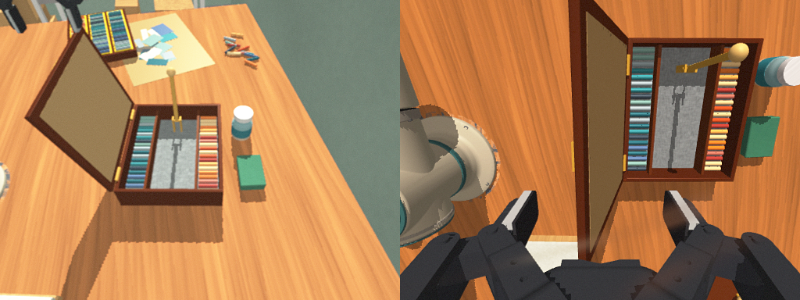

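>>> arm_command(series=[{"dp": [0, 0.07, -0.14], "angular": [0, 0, 0], "gripper": 85}, {"dp": [0.2, 0, 0], "angular": [0, 0, 0], "gripper": 85}, {"dp": [0.2, 0, 0], "angular": [0, 0, 0], "gripper": 85}, {"dp": [0.2, 0, 0], "angular": [0, 0, 0], "gripper": 85}, {"dp": [0.15, 0, 0], "angular": [0, 0, 0], "gripper": 85}, {"dp": [0, 0, 0], "angular": [0, 0, 0], "gripper": 85}, {"dp": [0, 0, 0], "angular": [0, 0, 0], "gripper": 85}, {"dp": [0, 0, 0], "angular": [0, 0, 0], "gripper": 85}])

```text
clock: 15.9
position: [0.3492, 0.0587, 0.261]
ee_rot: [0.71, 0.058, 0.699, -0.063]
contact_force: [-1.0, 0.2, -0.2]
width: 0.0848
```

>>> arm_command(series=[{"dp": [0, 0, 0.16], "angular": [0, 0, 0], "gripper": 85}, {"dp": [0, 0, 0.16], "angular": [0, 0, 0], "gripper": 85}, {"dp": [0, 0, 0.16], "angular": [0, 0, 0], "gripper": 85}, {"dp": [0, 0, 0.16], "angular": [0, 0, 0], "gripper": 85}, {"dp": [0, 0, 0.16], "angular": [0, 0, 0], "gripper": 85}, {"dp": [0, 0, 0.16], "angular": [0, 0, 0], "gripper": 85}, {"dp": [0, 0, 0.16], "angular": [0, 0, 0], "gripper": 85}, {"dp": [0, 0, 0.16], "angular": [0, 0, 0], "gripper": 85}])

```text
clock: 16.9
position: [0.5113, 0.0305, 0.2635]
ee_rot: [0.71, 0.058, 0.699, -0.063]
contact_force: [-0.8, 0.2, -0.1]
width: 0.0853
```

```bash
cat > lid.py <<'E'
from h import *
import sys
s=get_state();print(s['clock'],s['position'],s['contact_force'])
a=get_image('side');w=cloud(a);print('side px');cv2.imwrite('pics/'+sys.argv[1]+'.png',a['image'])
c=np.array([.5365,.0217,0]);d=w-c;bx=d@np.array([-.985,.172,0]);by=d@np.array([-.172,-.985,0])
m=(by>.09)&(by<.15)&(d[...,2]>.08)&(bx<.2)&(bx>-.1)
x,z=bx[m]-.12,d[...,2][m]-.065
print(m.sum(),'lid angle from +y strip',np.median(np.arctan2(z,-x)),'max r',np.hypot(x,z).max())
E
python3 lid.py s6
```

```text
16.9 [0.51132168 0.0305312  0.26354246] [-0.83620436  0.23950687 -0.13772929]
side px
1569 lid angle from +y strip 1.294754989093172 max r 0.24127807572602902
```

>>> arm_command(series=[{"dp": [-0.35, 0, 0], "angular": [0, 0, 0], "gripper": 85}, {"dp": [-0.35, 0, 0], "angular": [0, 0, 0], "gripper": 85}, {"dp": [-0.35, 0, 0], "angular": [0, 0, 0], "gripper": 85}, {"dp": [-0.2, 0, 0], "angular": [0, 0, 0], "gripper": 85}, {"dp": [0, 0, 0], "angular": [0, 0, 0], "gripper": 85}, {"dp": [0, 0, 0], "angular": [0, 0, 0], "gripper": 85}, {"dp": [0, 0, 0], "angular": [0, 0, 0], "gripper": 85}, {"dp": [0, 0, 0], "angular": [0, 0, 0], "gripper": 85}])

```text
clock: 17.95
position: [0.5161, 0.0303, 0.4135]
ee_rot: [0.711, 0.058, 0.698, -0.064]
contact_force: [-0.7, 0.7, -0.3]
width: 0.0854
```

>>> arm_command(series=[{"dp": [0, 0, 0], "angular": [0, 0, 0], "gripper": 85}, {"dp": [0, 0, 0], "angular": [0, 0, 0], "gripper": 85}, {"dp": [0, 0, 0], "angular": [0, 0, 0], "gripper": 85}, {"dp": [0, 0, 0], "angular": [0, 0, 0], "gripper": 85}, {"dp": [0, 0, 0], "angular": [0, 0, 0], "gripper": 85}, {"dp": [0, 0, 0], "angular": [0, 0, 0], "gripper": 85}, {"dp": [0, 0, 0], "angular": [0, 0, 0], "gripper": 85}, {"dp": [0, 0, 0], "angular": [0, 0, 0], "gripper": 85}])

```text
clock: 18.95
position: [0.5158, 0.0303, 0.4125]
ee_rot: [0.71, 0.058, 0.699, -0.064]
contact_force: [-0.3, 0.4, 1.2]
width: 0.0853
```

```bash
python3 lid.py s7
```

```text
18.95 [0.51582866 0.03025716 0.41254439] [-0.2694566   0.39472325  1.1841996 ]
side px
2282 lid angle from +y strip 0.9496846192995254 max r 0.24123985284287444
```

View pics/s7.png

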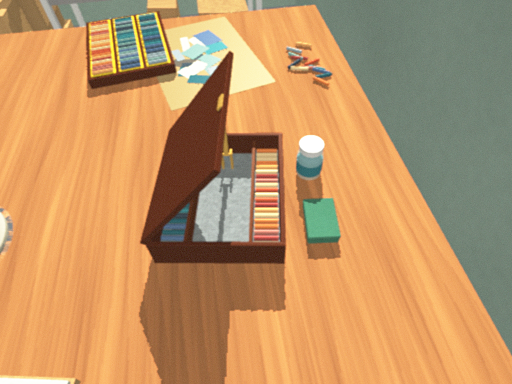

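>>> arm_command(series=[{"dp": [0, 0, 0], "angular": [0, 0, 0], "gripper": 85}, {"dp": [0, 0, 0], "angular": [0, 0, 0], "gripper": 85}, {"dp": [0, 0, 0], "angular": [0, 0, 0], "gripper": 85}, {"dp": [0, 0, 0], "angular": [0, 0, 0], "gripper": 85}, {"dp": [0, 0, 0], "angular": [0, 0, 0], "gripper": 85}, {"dp": [0, 0, 0], "angular": [0, 0, 0], "gripper": 85}, {"dp": [0, 0, 0], "angular": [0, 0, 0], "gripper": 85}, {"dp": [0, 0, 0], "angular": [0, 0, 0], "gripper": 85}])

```text
clock: 20.0
position: [0.5158, 0.0302, 0.4125]
ee_rot: [0.71, 0.058, 0.699, -0.064]
contact_force: [-0.8, 0.8, 0.4]
width: 0.0851
```

```bash
python3 lid.py s8; python3 - <<'E'
from h import *
w=cloud(get_image('side'));print('jar',w[145,311],'tin',w[215,320])
sign_off()
E
```

```text
20.0 [0.51582448 0.03024681 0.41254053] [-0.75785486  0.75119274  0.42769108]
side px
2287 lid angle from +y strip 0.9494443151368822 max r 0.24118817155269692
jar [0.72419652 0.06802477 0.08390788] tin [ 0.71515568 -0.06129699  0.02239112]
the job is handed in; nothing more can be done
```

The job is done and handed in at about 20 s of the 51 s allowed: the stay stands upright, the lid rests propped on its ball, and the gripper is clear above.

- **Stay:** The ball slipped out of the pinch twice on the way up. I finished by pushing it from behind with closed fingers. My fits put it at about 1.55–1.64 rad, though none was clean because the ball was small in the image; the picture shows it standing upright.
- **Lid:** I pushed it from behind past upright to about 1.29 rad, raised the gripper clear, and let it sink by itself.
- **Last checks:** The lid's outer face read 0.949 rad, or about 0.91 rad once the board's thickness is allowed for. That matches the expected prop angle, and the reading was the same a second later. In that last view the lid hides the ball, so I did not see the contact itself.
- **Jar and tin:** Both read within about 2 mm of where they started.

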